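# Shut and lock the standards box

### The job

Shut the lid of the steel standards box, take the T-handled key from its stand and lock the box with it: press the key lightly into the lock and rock it back and forth until the sprung slot takes the blade, push it fully home, and only then turn it clockwise to its stop. Then draw the key out and put it back upright in its stand. Never force the key, least of all before it is home, and leave the other things on the bench where they lie.

Things in the scene. Friction and masses are not known exactly. Their poses are not given: they have to be found in the camera images.
- standards_box: Pale grey sheet-steel box fixed to the bench, 156 (x) x 206 (y) x 78 mm, a blue rack of small vials inside. Origin: centre of its underside, on the bench. x points from its front wall (nearest the robot, with a small steel keeper) to its hinge side, y along the front, z up.
- lid (a joint): Hinge of the box's dark lid along its far upper edge. 0 = shut, grows as it opens (to 1.2 rad). Stiff: the lid stays where it is left; some 6 to 15 N straight down on its front half shut it. The lid is a frame 5 mm thick with a clear window (72 mm front to back, 156 mm wide) and 28 mm wide side rails; shut, its upper face is 83 mm above the bench.
- hinge_line (a point): Middle of the lid's hinge line, fixed on the box: in the box's frame 78 mm behind (x) and 78 mm above its origin. The lid reaches 161 mm from it to the lid's front edge and 106 mm to each side.
- lid_front (a point): Middle of the lid's front edge on its upper face; moves with the lid.
- lock_mouth (a point): Centre of the lock's mouth: top of the steel boss on the lid (40 mm across, 12 mm above the lid, 37 mm behind its front edge). Moves with the lid. z: axis of the bore, outward (up when shut); x towards the hinge. The bore is 21.8 mm wide, its mouth widened to 30 mm by a cone 4 mm deep. Fully home, the key's tip is 31 mm below the mouth and its collar sits on the boss.
- tongue (a joint): Brass bolt under the lid: 0 = drawn back, 0.012 m = fully thrown into the keeper; it stays where the core leaves it. The core turns clockwise (from above) to a hard stop 0.88 rad clockwise of the box's x axis; its last 0.33 rad throw the tongue. The blade has up to 0.2 rad of play in the slot, so the key goes that much further. Turn it back a little to unload it before drawing it out.
- key: Steel key, blue T-bar, 0.11 kg, 67 mm tall, upright in its stand. Origin: middle of the tip; z from tip to bar; x along the bar and the blade's width (half a turn makes no difference). Blade 20 (x) x 3 mm, 16 mm long, square-ended; shank 11 mm thick; collar 38 mm across, underside 31 mm above the tip; bar 46 (x) x 10 (y) x 14 mm, centre 60 mm above the tip: grip it across y.
- stand_mouth (a point): Centre of the upper face of the key stand: a round aluminium puck with a blue band, 62 mm across, 37 mm high, fixed to the bench, with a bore 22.4 mm wide and 33 mm deep, its mouth widened to 30 mm by a cone 4 mm deep. z up. In it the key's tip is 31 mm below this point and its collar sits on the face; any turn of the key fits.
- label_tape: Roll of green labelling tape lying flat, 78 mm across, 20 mm high; a bystander. Origin under its centre. It and the key stand may have changed places (one left, one right of the box).
- timer: White lab timer with three buttons, 62 x 62 x 20 mm; a bystander. Origin under its centre.
- notebook: Dark green notebook, 148 x 106 x 12 mm; a bystander. Origin under its centre.
- mouse: Black computer mouse, 110 x 62 x 37 mm; a bystander. Origin under its centre.
- usb_stick: Red memory stick, 17 x 53 x 8 mm; a bystander. Origin under its centre.
- screwdriver: Red-handled screwdriver lying along y in front of the box, 22 x 171 x 23 mm; a bystander. Origin under its centre.
- slot_face (a point): Centre of the core's brass face, 20 mm down the bore. A slot 6 mm wide runs right across it, at a hidden angle up to 0.5 rad either way from the box's x axis. The core sits on a spring: pushed, it sinks up to 3 mm (1 N, rising to 3.5 N) and springs up over the blade when the two line up within about 0.15 rad. It turns stiffly (0.3 to 0.4 N m).

How it is judged:
On the way, in this order (a step that is already met when the one before it is completed fails the run):
1. the lid is shut (value of joint lid below 0.03 rad), for 0.2 s.
2. the key is fully home in the lock of the shut lid, before anything has been turned (z of key in the frame of lock_mouth below -0.0295 m and horizontal distance between key and lock_mouth below 0.005 m and value of joint tongue below 0.003 m and value of joint lid below 0.03 rad), for 0.1 s.
3. the key, in the lock, has thrown the tongue (value of joint tongue above 0.009 m and z of key in the frame of lock_mouth below -0.026 m), for 0.2 s.
At the end, for the whole second after the job is handed in: The lid is shut (within 0.03 rad), the tongue thrown at least 9 of its 12 mm, and the key stands at rest and upright in its stand: within 6 mm of its centre, tip at least 28 mm below its face, tilted less than 0.12 rad (value of joint lid below 0.03 rad and value of joint tongue above 0.009 m and horizontal distance between key and stand_mouth below 0.006 m and z of key in the frame of stand_mouth below -0.028 m and angle between key's own z axis and vertical below 0.12 rad and linear speed of key below 0.02 m/s); the robot touches nothing.
It fails at once if the key is forced: more than 15 N between key and box while the blade is inside the lock, not yet fully home, and the box not yet locked (contact force between key and standards_box above 15 N and z of key in the frame of lock_mouth between -0.0285 and -0.012 m and horizontal distance between key and lock_mouth below 0.02 m and value of joint tongue below 0.003 m).
It fails at once if more than 40 N between the key and the box while the key is not in the lock (contact force between key and standards_box above 40 N and z of key in the frame of lock_mouth above -0.012 m).
It fails at once if more than 200 N between the key and the box (contact force between key and standards_box above 200 N).
It fails at once if a bystander is pushed more than 30 mm from its place (distance of any of label_tape, timer, notebook, mouse, usb_stick, screwdriver from where it was at the start of the episode above 0.03 m).
It also fails if it takes over 72 s, if anything falls off the work surface, if the arm or the gripper's body presses on something with over 40 N, if the wrist force passes 120 N, or if a joint passes its speed limit or range.

### The arm

A 6-joint arm with a two-finger parallel gripper is mounted at the origin on a cart in front of the work surface, level with it; the furniture and walls round the work are solid. World frame = base frame: x ahead of the robot, y to its left, z up, the work surface at z = 0. Lengths are in m, angles in rad, forces in N, time in s.
With the tool pointing down it reaches from about 0.35 to 0.975 m from the base axis. Payload 4.9 kg.
Tool frame: the origin (TCP) lies at the very end of the fingers, on their centre line; the grasp point (between the pads) lies 19 mm behind it (ctrl.grasp_offset is the distance from the TCP to the grasp point, in m); z points along the fingers, y is the line along which they close (so a half turn about z gives the same grasp; the last joint's range is limited). The gripper opens to 85 mm and grips with 20 to 120 N. Pads are 22 mm wide; open, the fingers measure 114 mm over their backs; the gripper's body (76 mm by 85 mm) begins 54 mm behind the grasp point. The pads swing forward as they close: fully open they stand 13 mm farther back than shut.
Start: joints at [-1.285, 0.053, 1.613, -0, 1.476, -0.119], TCP at [0.246, -0.574, 0.231] pointing down, gripper open.
Joint ranges: [-3.01, 3.01], [-1.01, 2.22], [0.06, 2.58], [-1.02, 4.17], [0.09, 2.62], [-3.14, 3.14]. Speed limits (rad/s): [2.57, 2.57, 3.14, 3.14, 3.14, 3.14].

### API

Orientations are given as a rotation vector (axis times angle).
In Python, from station import ctrl, optics gives the robot as it stands.
- The arm moves only by the shell command python3 -m handwheel 'ROWS' [OPENING] [FORCE]. ROWS is JSON, a list of rows, each an object of numbers: "tx", "ty", "tz": the shift along the tool's x, y, z in mm; "roll": the turn about the tool's z in rad. A call has 1 to 12 rows; each row shifts and turns the commanded pose from where the row before left it, along the tool's axes as they then stand; what a row does not reach is not made up. A row lasts 1/12 s, in which the tool goes at most 41.7 mm and 7.16 degrees, less where a joint would pass 70% of its speed; a pose out of reach is approached as far as the arm can. A call with a gripper value outside its range is refused whole. OPENING is the finger opening in mm, from 0 to 85.4, set as the call begins (- or left out, the last holds). The fingers move at their own pace and stop on an object; FORCE is the grip in N (left out, the last holds). Time passes only in rows, so rows that do not move let the fingers close. It gives the time, the measured TCP pose, the force, the opening and the grip force at its end, in the units of the state.
- ctrl.get_obs(): the state, without advancing time (a new reading comes with each control period).
- optics.get_image(name): name is "scene" or "top"; returns (picture, depth): 420x560x3 uint8, red, green, blue; 420x560 float32, m along the optical axis (not along the pixel's ray), 0 where there is no reading.
- optics.camera_params(name): a dict with "mtx" (3x3 intrinsics, pixels), "extrinsics" (4x4, takes a point from camera to world coordinates). Camera axes: x right, y down, z forward; pixel columns grow to the right and rows downward; lengths in m; the calibration is good to about 2 mm. A picture is of the moment at which its call begins. camera_params takes no time and is no camera call.
- ctrl.finish_job(): hands the job in; it is judged then, once.
The state is a dict: "t": time; "q": joint angles; "dq": joint speeds; "effort": joint torques, N m; "tool_pos": TCP position; "tool_rot": TCP orientation; "contact_force": force on the tool from outside, world axes, zero at the start; "wrist_torque": the same for the moment, N m; "opening": finger opening in m; "grip_force": force on a finger pad.
Only numpy, scipy, OpenCV 4.12 (cv2) and the standard library are available. Lean on these libraries where they do the work, as an engineer would, in place of code of your own. Each camera call takes 0.05 s, during which the arm holds its last target. There are 200 camera calls.

## Working session

There is one attempt and no reset: what is moved stays moved. The work goes in short steps, Python scripts to look and compute and a shell command to move; the robot and the scene stay as the last step left them, time stands still between calls to the robot, and variables do not carry over. Pictures are saved under pics/ and viewed, at most 10 in all, crops included, and the job is handed in when it is done.

```bash
ls; mkdir -p pics
cat > h.py <<'E'
import numpy as np, cv2
from station import ctrl, optics
def grab(n):
    im,d=optics.get_image(n); p=optics.camera_params(n)
    return im,d,np.array(p["mtx"]),np.array(p["extrinsics"])
def cloud(d,K,T):
    v,u=np.indices(d.shape); 
    P=np.stack([(u-K[0,2])/K[0,0]*d,(v-K[1,2])/K[1,1]*d,d],-1)
    W=P@T[:3,:3].T+T[:3,3]; W[d==0]=np.nan
    return W
E
python3 - <<'E'
from h import *
for n in("scene","top"):
    im,d,K,T=grab(n); cv2.imwrite(f"pics/{n}0.png",im[:,:,::-1]); np.savez(f"{n}0.npz",im=im,d=d,K=K,T=T)
    print(n,K.round(1).tolist(),T.round(3).tolist())
print(ctrl.get_obs())
E
```

```text
pics
scene [[451.1, 0.0, 283.3], [0.0, 451.1, 211.9], [0.0, 0.0, 1.0]] [[-0.57, -0.438, 0.695, -0.316], [-0.821, 0.313, -0.477, 0.491], [-0.008, -0.843, -0.538, 0.75], [0.0, 0.0, 0.0, 1.0]]
top [[491.3, 0.0, 282.2], [0.0, 491.3, 211.5], [0.0, 0.0, 1.0]] [[0.008, -0.999, 0.048, 0.495], [-1.0, -0.007, 0.014, -0.102], [-0.013, -0.048, -0.999, 1.365], [0.0, 0.0, 0.0, 1.0]]
{'t': 0.1, 'q': array([-1.28497142e+00,  5.32908731e-02,  1.61413393e+00,  2.57973505e-05,
        1.47602677e+00, -1.19017888e-01]), 'dq': array([-2.91319084e-04, -5.72247464e-04, -2.59073026e-03,  9.40506316e-05,
       -4.63110628e-04,  1.80765973e-03]), 'effort': array([ 3.62870624e-04, -3.94907355e+01, -3.71362710e+01, -1.45904269e-04,
        3.98869146e-03, -7.79135604e-06]), 'tool_pos': array([ 0.2460091 , -0.57393781,  0.23019954]), 'tool_rot': array([-3.07563368e+00, -6.31215043e-01,  2.02939322e-04]), 'contact_force': array([-0.15409378,  0.33021995, -0.53043208]), 'wrist_torque': array([ 3.37888236e-02, -1.36053479e-02,  2.49621802e-05]), 'grip_force': 0.0, 'opening': 0.08505787941799839}
```

View pics/scene0.png

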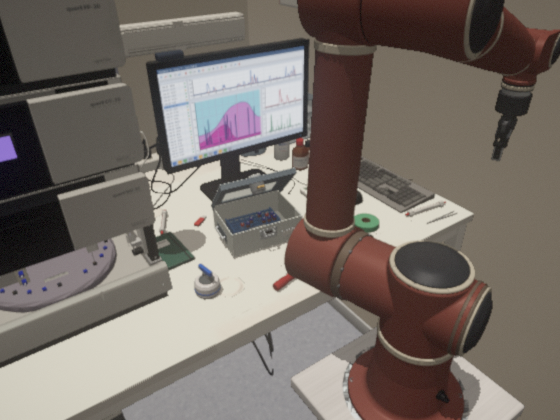

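View pics/top0.png

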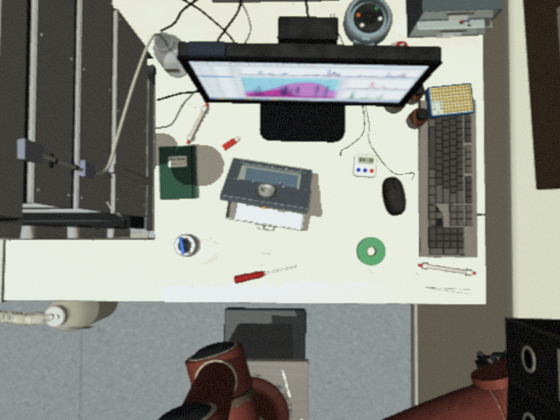

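The scene view shows the box at about (257,215) with its lid open, the stand and key at (207,282), the tape at (365,222), and the screwdriver in front. The top view has the key at (186,244), the boss at (266,188) and the keeper at (267,227). I'll measure from the depth.

Run:
```python
from h import *
a=np.load("top0.npz"); W=cloud(a["d"],a["K"],a["T"]); im=a["im"]
np.set_printoptions(precision=3,suppress=True,linewidth=200)
for v in range(156,240,4): print(v,[ "%d:(%.3f %.3f %.3f)"%(u,*W[v,u]) for u in(228,245,266,290,305)])
c=np.hstack([cv2.resize(x,None,fx=4,fy=4,interpolation=cv2.INTER_CUBIC) for x in (im[150:240,215:325],im[215:305,150:230])])
cv2.imwrite("pics/c1.png",c[:,:,::-1])
# stand/key in top
def stats(W,m,l): 
    P=W[m]; print(l,len(P),P.mean(0),P.min(0),P.max(0))
R=np.zeros(im.shape[:2],bool); R[220:270,160:215]=1
z=W[:,:,2]
for lo,hi in((.028,.04),(.04,.058),(.058,.09)): 
    m=R&(z>lo)&(z<hi)
    if m.sum(): stats(W,m,(lo,hi))
b=np.load("scene0.npz"); Wb=cloud(b["d"],b["K"],b["T"]); zb=Wb[:,:,2]
R=np.zeros(zb.shape,bool); R[255:305,185:230]=1
for lo,hi in((.028,.04),(.04,.058),(.058,.09)):
    m=R&(zb>lo)&(zb<hi)
    if m.sum(): stats(Wb,m,("scene",lo,hi))
c=cv2.resize(b["im"][155:305,180:320],None,fx=4,fy=4,interpolation=cv2.INTER_CUBIC); cv2.imwrite("pics/c2.png",c[:,:,::-1])
```

```text
156 ['228:(0.715 0.069 -0.002)', '245:(0.714 0.021 0.005)', '266:(0.715 -0.038 0.001)', '290:(0.716 -0.105 -0.002)', '305:(0.717 -0.147 -0.004)']
160 ['228:(0.703 0.068 0.002)', '245:(0.691 0.013 0.085)', '266:(0.704 -0.038 0.002)', '290:(0.705 -0.105 -0.001)', '305:(0.705 -0.147 -0.001)']
164 ['228:(0.693 0.069 -0.002)', '245:(0.679 0.013 0.093)', '266:(0.680 -0.042 0.088)', '290:(0.694 -0.105 -0.002)', '305:(0.693 -0.147 0.005)']
168 ['228:(0.681 0.068 0.002)', '245:(0.667 0.011 0.104)', '266:(0.668 -0.043 0.097)', '290:(0.671 -0.105 0.081)', '305:(0.671 -0.144 0.080)']
172 ['228:(0.653 0.052 0.130)', '245:(0.655 0.010 0.120)', '266:(0.657 -0.043 0.108)', '290:(0.658 -0.105 0.102)', '305:(0.659 -0.144 0.094)']
176 ['228:(0.641 0.050 0.144)', '245:(0.643 0.009 0.131)', '266:(0.644 -0.044 0.124)', '290:(0.646 -0.105 0.110)', '305:(0.647 -0.143 0.106)']
180 ['228:(0.630 0.048 0.158)', '245:(0.631 0.007 0.150)', '266:(0.633 -0.044 0.133)', '290:(0.634 -0.105 0.128)', '305:(0.635 -0.143 0.123)']
184 ['228:(0.619 0.047 0.169)', '245:(0.620 0.006 0.162)', '266:(0.619 -0.046 0.173)', '290:
[... 1712 characters left out ...]
5)', '290:(0.504 -0.106 -0.000)', '305:(0.504 -0.148 0.001)']
236 ['228:(0.491 0.066 0.001)', '245:(0.491 0.019 -0.001)', '266:(0.492 -0.040 0.000)', '290:(0.492 -0.106 -0.001)', '305:(0.493 -0.148 -0.004)']
(0.028, 0.04) 223 [0.467 0.176 0.036] [0.436 0.148 0.028] [0.496 0.209 0.04 ]
(0.04, 0.058) 88 [0.467 0.173 0.042] [0.445 0.152 0.04 ] [0.493 0.203 0.048]
(0.058, 0.09) 80 [0.467 0.178 0.071] [0.445 0.171 0.059] [0.488 0.187 0.082]
('scene', 0.028, 0.04) 228 [0.452 0.184 0.036] [0.433 0.15  0.028] [0.491 0.209 0.04 ]
('scene', 0.04, 0.058) 139 [0.46  0.183 0.043] [0.435 0.159 0.04 ] [0.49  0.203 0.056]
('scene', 0.058, 0.09) 103 [0.461 0.18  0.071] [0.441 0.17  0.059] [0.488 0.187 0.077]
```

View pics/c1.png

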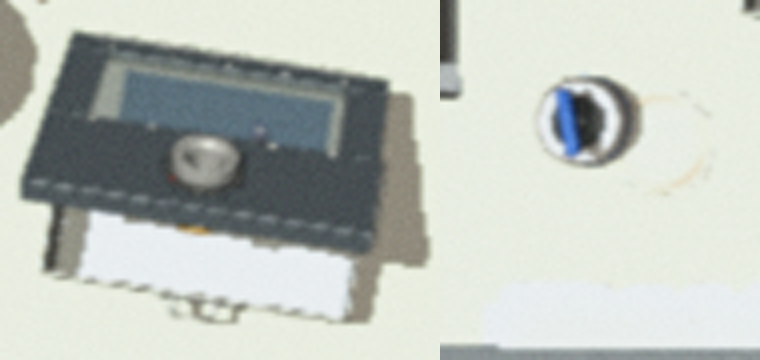

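View pics/c2.png

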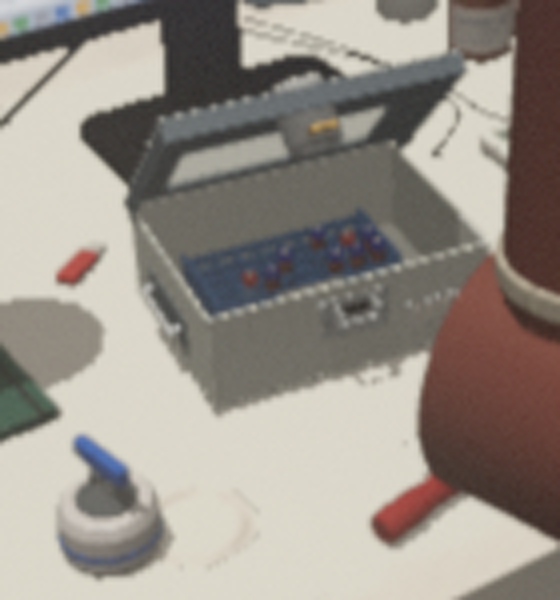

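The crops confirm it: the key's bar lies nearly along world x, and the lid is about 0.75 rad open with its boss at the middle front. Next I'll fit the poses.

```bash
cat >> h.py <<'E'
from scipy.spatial.transform import Rotation as Ro
np.set_printoptions(precision=4,suppress=True,linewidth=160)
def go(p=None,bar=None):
    """bar: world angle of tool x wanted (mod pi) -> shifts with orientation as it stands, roll"""
    o=ctrl.get_obs(); R=Ro.from_rotvec(o["tool_rot"]).as_matrix()
    print("TCP",o["tool_pos"],"q",o["q"],"F",o["contact_force"],"toolx",R[:,0],"tz",R[:,2],"open",o["opening"],"grip",o["grip_force"],"t",o["t"])
    a=np.arctan2(R[1,0],R[0,0]); print("toolx angle",a)
    if bar is not None:
        d=(a-bar+np.pi/2)%np.pi-np.pi/2; print("roll",d,"(positive roll lowers world angle)")
    if p is not None: print("shift mm now",R.T@(np.array(p)-o["tool_pos"])*1000)
E
python3 - <<'E'
from h import *
a=np.load("top0.npz"); W=cloud(a["d"],a["K"],a["T"]); im=a["im"].astype(int)
b=np.load("scene0.npz"); Wb=cloud(b["d"],b["K"],b["T"]); ib=b["im"].astype(int)
for n,w,i,R in(("top",W,im,(slice(225,262),slice(165,210))),("scene",Wb,ib,(slice(255,300),slice(185,230)))):
    I=i[R];P=w[R][(I[...,2]-I[...,0]>60)]; P=P[P[:,2]>.06]
    (cx,cy),(l,s),an=cv2.minAreaRect(P[:,:2].astype(np.float32)*1000)
    c=np.cov(P[:,:2].T); ev,V=np.linalg.eigh(c); print(n,"bar",len(P),cx,cy,l,s,an,"axis",np.arctan2(V[1,1],V[0,1]),"ztop",np.percentile(P[:,2],[50,95]))
    z=w[R][...,2]; P=w[R][(z>.030)&(z<.040)]; (x,y),r=cv2.minEnclosingCircle(P[:,:2].astype(np.float32)*1000); print(" stand",x,y,r,np.median(P[:,2]))
# lid plane
R=(slice(172,206),slice(222,320)); P=W[R].reshape(-1,3); P=P[(P[:,2]>.1)]
for k in range(4):
    c=np.median(P,0) if k==0 else P.mean(0); U,S,V=np.linalg.svd(P-P.mean(0)); n=V[2]*np.sign(V[2,2]); r=(P-P.mean(0))@n; P=P[abs(r)<max(.004,2*r.std()*0)]
print("lid n",n,"tilt",np.arccos(n[2]),"box x angle",np.arctan2(-n[1],-n[0]),len(P), r.std())
h=np.array([-n[0],-n[1]])*1; h/=np.linalg.norm(h); m=P.mean(0); print("mean",m)
# front rim of the box
R=(slice(205,235),slice(215,325)); P=W[R].reshape(-1,3); P=P[(P[:,2]>.070)&(P[:,2]<.084)]; print("rim",len(P)); 
f=cv2.fitLine((P[:,:2]*1000).astype(np.float32),cv2.DIST_HUBER,0,.01,.01).ravel(); print(f, P.min(0),P.max(0))
go()
E
```

```text
top bar 60 466.7311096191406 179.13490295410156 42.79508590698242 10.163736343383789 10.000701904296875 axis -2.952064823217845 ztop [0.0729 0.0757]
 stand 466.51007080078125 178.40618896484375 30.453197479248047 0.03677878077042629
scene bar 36 463.2550048828125 180.697021484375 39.945777893066406 6.3527350425720215 10.048256874084473 axis -2.9552251583199443 ztop [0.0742 0.0767]
 stand 463.10491943359375 179.7198028564453 30.654836654663086 0.037332876110824365
lid n [ 0.7461 -0.1102  0.6567] tilt 0.8543920682618766 box x angle 2.9949267963652764 2358 0.0015275229489919628
mean [ 0.613  -0.0538  0.1574]
rim 109
[  0.1462   0.9893 525.6852 -34.0027] [ 0.511  -0.1424  0.0702] [0.5724 0.0658 0.0835]
TCP [ 0.246  -0.5739  0.2302] q [-1.285   0.0533  1.6141  0.      1.476  -0.119 ] F [-0.1541  0.3302 -0.5304] toolx [0.9192 0.3939 0.0002] tz [-0.0005  0.0018 -1.    ] open 0.08505787941799839 grip 0.0 t 0.1
toolx angle 0.4048401066150792
```

Run:
```python
from h import *
a=np.load("top0.npz"); W=cloud(a["d"],a["K"],a["T"])
for v in(96,100,104,107): print(W[v,200],W[v,266],W[v,310])
u=np.array([.9893,-.1462]);v=np.array([.1462,.9893])
P=W[150:215,215:325].reshape(-1,3);P=P[(P[:,2]>.085)&(P[:,2]<.215)];q=P[:,:2]@v; print("v range",np.percentile(q,[.5,1,5,50,95,99,99.5]))
go([.588,.008,.265])
```

```text
[0.8841 0.1498 0.002 ] [ 0.8309 -0.0453  0.1905] [ 0.8275 -0.1512  0.2038]
[0.8731 0.1499 0.0005] [ 0.8288 -0.044   0.163 ] [ 0.8286 -0.1528  0.1651]
[0.8615 0.1496 0.0011] [ 0.8599 -0.0367  0.01  ] [ 0.8219 -0.1534  0.1531]
[0.8533 0.1497 0.    ] [ 0.8508 -0.0369  0.0125] [ 0.8516 -0.1594  0.0117]
v range [-0.0634 -0.0623 -0.0539  0.0411  0.1369  0.1454  0.1465]
TCP [ 0.246  -0.5739  0.2302] q [-1.285   0.0533  1.6141  0.      1.476  -0.119 ] F [-0.1541  0.3302 -0.5304] toolx [0.9192 0.3939 0.0002] tz [-0.0005  0.0018 -1.    ] open 0.08505787941799839 grip 0.0 t 0.1
toolx angle 0.4048401066150792
shift mm now [ 543.5636 -400.2597  -33.9291]
```

```bash
python3 -m handwheel '[{"tz":-35},{"tx":25,"ty":-18.5},{"tx":25,"ty":-18.5},{"tx":25,"ty":-18.5},{"tx":25,"ty":-18.5},{"tx":25,"ty":-18.5},{"tx":25,"ty":-18.5},{"tx":25,"ty":-18.5},{"tx":25,"ty":-18.5},{"tx":25,"ty":-18.5},{"tx":25,"ty":-18.5},{"tx":25,"ty":-18.5}]' 0 40; python3 -m handwheel '[{"tx":25,"ty":-18.5},{"tx":25,"ty":-18.5},{"tx":25,"ty":-18.5},{"tx":25,"ty":-18.5},{"tx":25,"ty":-18.5},{"tx":25,"ty":-18.5},{"tx":25,"ty":-18.5},{"tx":25,"ty":-18.5},{"tx":25,"ty":-18.5},{},{}]'; python3 -c "
from h import *
go([.588,.008,.215])"
```

```text
TCP [ 0.246  -0.5739  0.2302] q [-1.285   0.0533  1.6141  0.      1.476  -0.119 ] F [-0.1541  0.3302 -0.5304] toolx [0.9192 0.3939 0.0002] tz [-0.0005  0.0018 -1.    ] open 0.08505787941799839 grip 0.0 t 0.1
toolx angle 0.4048401066150792
shift mm now [ 543.5513 -400.1676   16.0708]$[0]: bad value
$[0]: bad value
```

```bash
python3 -m handwheel '[{"tx":0,"ty":0,"tz":-35,"roll":0}]' 0 40; python3 -m handwheel --help | head -20
```

```text
t: 0.18
tool_pos: [0.2449, -0.5704, 0.2568]
tool_rot: [-3.061, -0.628, 0.002]
contact_force: [0.1, 0.3, -1.2]
opening: 0.0755
grip_force: 0.0invalid input: not JSON, or not a number
```

All four keys are needed in every row.

```bash
python3 -m handwheel '[{"tx":25,"ty":-18.5,"tz":0,"roll":0},{"tx":25,"ty":-18.5,"tz":0,"roll":0},{"tx":25,"ty":-18.5,"tz":0,"roll":0},{"tx":25,"ty":-18.5,"tz":0,"roll":0},{"tx":25,"ty":-18.5,"tz":0,"roll":0},{"tx":25,"ty":-18.5,"tz":0,"roll":0},{"tx":25,"ty":-18.5,"tz":0,"roll":0},{"tx":25,"ty":-18.5,"tz":0,"roll":0},{"tx":25,"ty":-18.5,"tz":0,"roll":0},{"tx":25,"ty":-18.5,"tz":0,"roll":0},{"tx":25,"ty":-18.5,"tz":0,"roll":0}]'; python3 -m handwheel '[{"tx":25,"ty":-18.5,"tz":0,"roll":0},{"tx":25,"ty":-18.5,"tz":0,"roll":0},{"tx":25,"ty":-18.5,"tz":0,"roll":0},{"tx":25,"ty":-18.5,"tz":0,"roll":0},{"tx":25,"ty":-18.5,"tz":0,"roll":0},{"tx":25,"ty":-18.5,"tz":0,"roll":0},{"tx":25,"ty":-18.5,"tz":0,"roll":0},{"tx":25,"ty":-18.5,"tz":0,"roll":0},{"tx":25,"ty":-18.5,"tz":0,"roll":0},{"tx":20,"ty":-15,"tz":0,"roll":0},{"tx":0,"ty":0,"tz":0,"roll":0},{"tx":0,"ty":0,"tz":0,"roll":0}]'; python3 -c "
from h import *
go([.588,.008,.215])"
```

```text
t: 1.1
tool_pos: [0.4191, -0.2775, 0.2658]
tool_rot: [-3.077, -0.631, 0.001]
contact_force: [0.6, 0.5, -0.3]
opening: -0.0001
grip_force: 0.0
t: 2.1
tool_pos: [0.5724, -0.0148, 0.2655]
tool_rot: [-3.077, -0.635, 0.002]
contact_force: [0.2, -0.7, -0.1]
opening: 0.0003
grip_force: 0.0
TCP [ 0.5724 -0.0148  0.2655] q [-0.1557 -0.0888  1.6958 -0.0003  1.5361  1.008 ] F [ 0.2195 -0.718  -0.077 ] toolx [ 0.9183  0.3959 -0.0015] tz [-0.0016 -0.0001 -1.    ] open 0.0002919754264916998 grip 0.0 t 2.1
toolx angle 0.40708601823246315
shift mm now [ 23.4296 -14.7621  50.4699]
```

```bash
python3 -m handwheel '[{"tx":23.5,"ty":-15,"tz":0,"roll":0},{"tx":0,"ty":0,"tz":30,"roll":0},{"tx":0,"ty":0,"tz":20,"roll":0},{"tx":0,"ty":0,"tz":10,"roll":0},{"tx":0,"ty":0,"tz":8,"roll":0},{"tx":0,"ty":0,"tz":8,"roll":0},{"tx":0,"ty":0,"tz":8,"roll":0}]';python3 -m handwheel '[{"tx":0,"ty":0,"tz":10,"roll":0},{"tx":0,"ty":0,"tz":10,"roll":0},{"tx":0,"ty":0,"tz":10,"roll":0},{"tx":0,"ty":0,"tz":10,"roll":0}]'; python3 -m handwheel '[{"tx":-6,"ty":0,"tz":8,"roll":0},{"tx":-6,"ty":0,"tz":8,"roll":0},{"tx":0,"ty":0,"tz":8,"roll":0},{"tx":0,"ty":0,"tz":0,"roll":0}]'
```

```text
t: 2.68
tool_pos: [0.59, 0.0062, 0.1887]
tool_rot: [3.076, 0.629, 0.01]
contact_force: [3.1, 0.6, 7.1]
opening: -0.0002
grip_force: 3.0
t: 3.02
tool_pos: [0.5904, 0.0061, 0.146]
tool_rot: [3.076, 0.629, 0.01]
contact_force: [-0.5, 0.3, 8.8]
opening: -0.0
grip_force: 3.4
t: 3.35
tool_pos: [0.5778, 0.0018, 0.1193]
tool_rot: [3.078, 0.629, 0.004]
contact_force: [1.9, 1.0, 2.5]
opening: 0.0001
grip_force: 1.2
```

```bash
python3 -m handwheel '[{"tx":0,"ty":0,"tz":8,"roll":0},{"tx":0,"ty":0,"tz":8,"roll":0},{"tx":0,"ty":0,"tz":8,"roll":0},{"tx":0,"ty":0,"tz":6,"roll":0},{"tx":0,"ty":0,"tz":3,"roll":0},{"tx":0,"ty":0,"tz":0,"roll":0}]';python3 -m handwheel '[{"tx":0,"ty":0,"tz":2,"roll":0},{"tx":0,"ty":0,"tz":1,"roll":0},{"tx":0,"ty":0,"tz":0,"roll":0}]'
```

```text
t: 3.85
tool_pos: [0.5769, 0.0019, 0.0856]
tool_rot: [3.078, 0.63, -0.001]
contact_force: [0.0, -0.5, 0.3]
opening: 0.0003
grip_force: 0.1
t: 4.1
tool_pos: [0.5771, 0.0019, 0.0832]
tool_rot: [3.077, 0.631, -0.001]
contact_force: [-3.3, 0.1, 4.6]
opening: -0.0003
grip_force: 2.3
```

```bash
python3 -m handwheel '[{"tx":0,"ty":0,"tz":2,"roll":0},{"tx":0,"ty":0,"tz":0,"roll":0},{"tx":0,"ty":0,"tz":0,"roll":0}]'; python3 -m handwheel '[{"tx":0,"ty":0,"tz":-3,"roll":0},{"tx":0,"ty":0,"tz":-30,"roll":0},{"tx":0,"ty":0,"tz":-40,"roll":0},{"tx":0,"ty":0,"tz":-40,"roll":0},{"tx":0,"ty":-35,"tz":-10,"roll":0},{"tx":0,"ty":-35,"tz":0,"roll":0},{"tx":0,"ty":-35,"tz":0,"roll":0},{"tx":-10,"ty":-35,"tz":0,"roll":0},{"tx":-20,"ty":-30,"tz":0,"roll":0},{"tx":-20,"ty":-30,"tz":0,"roll":0},{"tx":-20,"ty":0,"tz":0,"roll":0},{"tx":0,"ty":0,"tz":0,"roll":0}]' 50
python3 - <<'E'
from h import *
for n in("scene","top"):
    im,d,K,T=grab(n); np.savez(f"{n}1.npz",im=im,d=d,K=K,T=T)
    c=im[150:290,140:330] if n=="top" else im[150:310,170:330]
    cv2.imwrite(f"pics/{n}1.png",cv2.resize(c,None,fx=4,fy=4 if n=="top" else 3.7,interpolation=cv2.INTER_CUBIC)[:,:,::-1])
go()
E
```

```text
t: 4.35
tool_pos: [0.5772, 0.0019, 0.083]
tool_rot: [3.077, 0.631, -0.002]
contact_force: [-7.7, -0.3, 13.3]
opening: 0.0002
grip_force: 6.8
t: 5.35
tool_pos: [0.4314, 0.1591, 0.2027]
tool_rot: [3.076, 0.635, -0.001]
contact_force: [-0.1, 0.5, 1.1]
opening: 0.0501
grip_force: 0.0
TCP [0.4341 0.1587 0.2034] q [ 0.1894 -0.3375  2.0105 -0.0002  1.4671  1.3554] F [ 0.1475 -0.1332  0.9365] toolx [0.9192 0.3939 0.0015] tz [ 0.0016  0.0001 -1.    ] open 0.050068702949250275 grip 0.0 t 5.45
toolx angle 0.4048391907279684
```

View pics/top1.png

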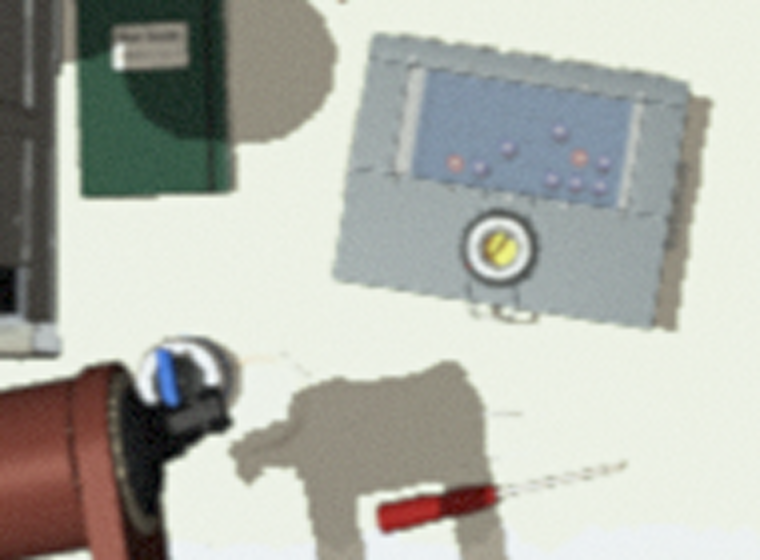

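The lid is shut. In the crop the boss is at (499,247) and a diagonal slot shows on its brass face. I'll zoom in on the slot and measure the lock's centre.

Run:
```python
from h import *
a=np.load("top1.npz"); b=np.load("scene1.npz")
c=cv2.resize(a["im"][198:226,250:280],None,fx=16,fy=16,interpolation=cv2.INTER_CUBIC)
d=cv2.resize(b["im"][205:245,240:280],None,fx=11,fy=11,interpolation=cv2.INTER_CUBIC)
cv2.imwrite("pics/z1.png",np.hstack([c[:440],d[:440,:320]])[:,:,::-1])
for n,f in(("top",a),("scene",b)):
    W=cloud(f["d"],f["K"],f["T"]); z=W[...,2]
    near=np.hypot(W[...,0]-.555,W[...,1]+.038)<.04
    P=W[near&(z>.0895)&(z<.105)]; r=cv2.minEnclosingCircle(P[:,:2].astype(np.float32)*1000); print(n,"boss",len(P),P.mean(0),r,np.median(P[:,2]))
    v=np.array([.1462,.9893])
    P=W[(abs(W[...,0]-.6)<.13)&(abs(W[...,1]+.05)<.14)&(z>.076)&(z<.09)]
    print(" lid",cv2.minAreaRect(P[:,:2].astype(np.float32)*1000),np.median(P[:,2]))
    # bright ring centre in pixels projected to z=.095
```

```text
top boss 134 [ 0.5557 -0.0401  0.0944] ((552.008544921875, -39.090091705322266), 36.325687408447266) 0.09431941163607938
 lid ((602.0394287109375, -46.5823974609375), (212.74911499023438, 168.19967651367188), 81.45130920410156) 0.08277983373518205
scene boss 118 [ 0.552  -0.0389  0.0947] ((550.605224609375, -40.10508346557617), 24.052907943725586) 0.09502315716839405
 lid ((597.826171875, -46.56733703613281), (213.97666931152344, 171.80255126953125), 82.33155822753906) 0.08459587510199978
```

View pics/z1.png

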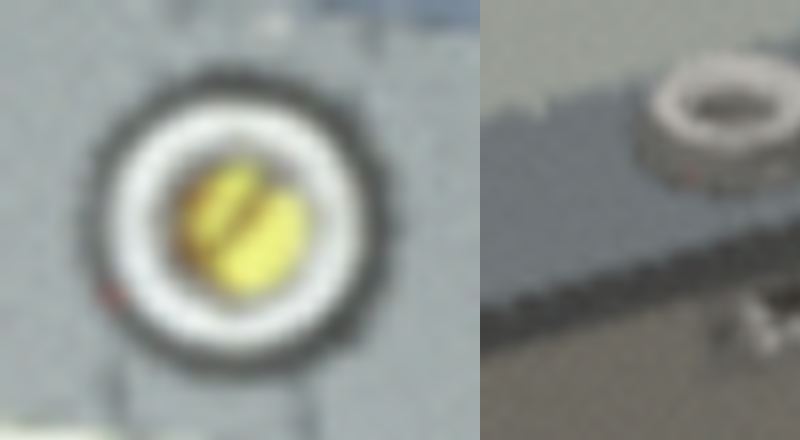

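The brass face's slot runs in the zoom from (205,262) to (268,195), about 43° clockwise of image-up. That is roughly -0.7 rad in the world frame, or near -0.5 rad from the box's x axis. I'll refine the lock and stand centres in the same way for both.

Run:
```python
from h import *
a=np.load("top1.npz"); K,T=a["K"],a["T"]; g=cv2.cvtColor(a["im"],cv2.COLOR_RGB2GRAY).astype(float)
def ray(px,z):
    d=T[:3,:3]@np.array([(px[0]-K[0,2])/K[0,0],(px[1]-K[1,2])/K[1,1],1]); s=(z-T[2,3])/d[2]; return (T[:3,3]+s*d)[:2]
S=g[198:226,250:280]; m=(cv2.resize(S,None,fx=8,fy=8,interpolation=cv2.INTER_CUBIC)>205).astype(np.uint8)
cs,_=cv2.findContours(m,cv2.RETR_EXTERNAL,cv2.CHAIN_APPROX_NONE); c=max(cs,key=cv2.contourArea); e=cv2.fitEllipse(c); p=(np.array(e[0])+.5)/8-.5+[250,198]; print("boss",e,p,ray(p,.095))
# stand from first picture: points of z 30..40 top face + its rim
a=np.load("top0.npz"); W=cloud(a["d"],a["K"],a["T"]);z=W[...,2]
m=((np.hypot(W[...,0]-.4666,W[...,1]-.1785)<.04)&(z>.03)).astype(np.uint8); cs,_=cv2.findContours(m,cv2.RETR_EXTERNAL,cv2.CHAIN_APPROX_NONE); c=max(cs,key=cv2.contourArea); e=cv2.fitEllipse(c); print("stand ell",e,ray(e[0],.037))
a=np.load("top1.npz"); W=cloud(a["d"],a["K"],a["T"]);z=W[...,2]
m=((np.hypot(W[...,0]-.5557,W[...,1]+.039)<.03)&(z>.0885)).astype(np.uint8); cs,_=cv2.findContours(m,cv2.RETR_EXTERNAL,cv2.CHAIN_APPROX_NONE); c=max(cs,key=cv2.contourArea); e=cv2.fitEllipse(c); print("boss ell",e,ray(e[0],.095))
# slot angle
S=a["im"][198:226,250:280].astype(float); br=S[...,0]-S[...,2]
U=cv2.resize(S[...,1],None,fx=8,fy=8,interpolation=cv2.INTER_CUBIC); cx,cy=(238/2,225/2)
yy,xx=np.indices(U.shape)
for an in np.arange(-1.2,.5,.1):
    dx,dy=-np.sin(an),-np.cos(an)  # world angle an: +x=up, +y=left
    t=np.arange(-22,23); v=min((cv2.remap(U.astype(np.float32),(cx+o*dy+t*dx).astype(np.float32)[None],(cy-o*dx+t*dy).astype(np.float32)[None],cv2.INTER_LINEAR).mean(),o) for o in range(-6,7)); print(round(an,2),v)
go([.4665,.1787,.13],.19)
```

```text
boss ((116.66020202636719, 112.04574584960938), (113.76549530029297, 114.44202423095703), 153.28411865234375) [264.145  211.5682] [ 0.5553 -0.0387]
stand ell ((185.01451110839844, 244.8271026611328), (21.108142852783203, 21.35033416748047), 49.09501647949219) [0.4665 0.1775]
boss ell ((264.71270751953125, 211.3366241455078), (14.233551979064941, 15.574124336242676), 175.15480041503906) [ 0.5559 -0.0401]
-1.2 (np.float32(182.5768), 3)
-1.1 (np.float32(177.76376), 3)
-1.0 (np.float32(172.61662), 2)
-0.9 (np.float32(167.98473), 2)
-0.8 (np.float32(165.04276), 2)
-0.7 (np.float32(164.62045), 2)
-0.6 (np.float32(166.87244), 2)
-0.5 (np.float32(171.36214), 1)
-0.4 (np.float32(176.90082), 1)
-0.3 (np.float32(183.15562), 1)
-0.2 (np.float32(189.77924), 1)
-0.1 (np.float32(195.14319), -2)
0.0 (np.float32(198.41719), -3)
0.1 (np.float32(200.80963), 6)
0.2 (np.float32(202.79636), 6)
0.3 (np.float32(203.66351), 6)
0.4 (np.float32(203.8909), 6)
TCP [0.4341 0.1587 0.2034] q [ 0.1894 -0.3375  2.0105 -0.0002  1.4671  1.3554] F [ 0.1475 -0.1332  0.9365] toolx [0.9192 0.3939 0.0015] tz [ 0.0016  0.0001 -1.    ] open 0.050068702949250275 grip 0.0 t 5.45
toolx angle 0.4048391907279684
roll 0.21483919072796853 (positive roll lowers world angle)
shift mm now [37.5722 -5.6588 73.4969]
```

```bash
python3 -m handwheel '[{"tx":18.2,"ty":-3.3,"tz":0,"roll":0},{"tx":18.2,"ty":-3.3,"tz":20,"roll":0},{"tx":0,"ty":0,"tz":30,"roll":0.107},{"tx":0,"ty":0,"tz":30,"roll":0.107},{"tx":0,"ty":0,"tz":0,"roll":0},{"tx":0,"ty":0,"tz":0,"roll":0}]' 50 40
python3 -c "
from h import *
go([.465,.179,.049],.19)"
```

```text
t: 5.95
tool_pos: [0.4644, 0.1784, 0.1216]
tool_rot: [3.126, 0.302, -0.007]
contact_force: [0.1, -0.6, 0.8]
opening: 0.05
grip_force: 0.0
TCP [0.4644 0.1784 0.1216] q [ 0.2172 -0.1597  2.0058 -0.0001  1.2998  1.5957] F [ 0.0847 -0.5525  0.806 ] toolx [ 0.9816  0.1911 -0.0043] tz [-0.0042 -0.001  -1.    ] open 0.04997246757716572 grip 0.0 t 5.95
toolx angle 0.19230943576953066
roll 0.0023094357695305767 (positive roll lowers world angle)
shift mm now [ 1.0308 -0.4455 72.5831]
```

```bash
python3 -m handwheel '[{"tx":0.8,"ty":-0.5,"tz":25,"roll":0},{"tx":0,"ty":0,"tz":22,"roll":0},{"tx":0,"ty":0,"tz":15,"roll":0},{"tx":0,"ty":0,"tz":10,"roll":0},{"tx":0,"ty":0,"tz":0,"roll":0},{"tx":0,"ty":0,"tz":0,"roll":0}]'
python3 -m handwheel '[{"tx":0,"ty":0,"tz":0,"roll":0},{"tx":0,"ty":0,"tz":0,"roll":0},{"tx":0,"ty":0,"tz":0,"roll":0},{"tx":0,"ty":0,"tz":0,"roll":0},{"tx":0,"ty":0,"tz":0,"roll":0},{"tx":0,"ty":0,"tz":0,"roll":0},{"tx":0,"ty":0,"tz":0,"roll":0}]' 12 20
python3 -m handwheel '[{"tx":0,"ty":0,"tz":0,"roll":0},{"tx":0,"ty":0,"tz":0,"roll":0},{"tx":0,"ty":0,"tz":0,"roll":0},{"tx":0,"ty":0,"tz":0,"roll":0}]' 5 20
python3 -c "
from h import *
go()
print(ctrl.get_obs()['wrist_torque'])"
```

```text
t: 6.45
tool_pos: [0.4668, 0.1799, 0.0528]
tool_rot: [-3.127, -0.3, -0.003]
contact_force: [-0.1, -0.2, 0.6]
opening: 0.0502
grip_force: 0.0
t: 7.03
tool_pos: [0.4656, 0.1798, 0.0514]
tool_rot: [3.127, 0.299, 0.0]
contact_force: [0.8, -0.5, -0.8]
opening: 0.0124
grip_force: 0.0
t: 7.37
tool_pos: [0.4657, 0.1798, 0.0514]
tool_rot: [-3.127, -0.299, -0.0]
contact_force: [-0.8, -1.0, 1.4]
opening: 0.0098
grip_force: 21.3
TCP [0.4657 0.1798 0.0514] q [ 0.2194 -0.0621  2.0463  0.      1.1573  1.5994] F [-0.8372 -1.      1.4264] toolx [0.9819 0.1896 0.0001] tz [ 0.  0. -1.] open 0.009769189219542717 grip 21.274379789829254 t 7.3667
toolx angle 0.19078051705988963
[-0.0515  0.035   0.0499]
```

```bash
python3 -m handwheel '[{"tx":0,"ty":0,"tz":0,"roll":0},{"tx":0,"ty":0,"tz":0,"roll":0},{"tx":0,"ty":0,"tz":3,"roll":0},{"tx":0,"ty":0,"tz":0,"roll":0},{"tx":0,"ty":0,"tz":0,"roll":0}]' 16
python3 -m handwheel '[{"tx":0,"ty":0,"tz":0,"roll":0},{"tx":0,"ty":0,"tz":0,"roll":0},{"tx":0,"ty":0,"tz":0,"roll":0},{"tx":0,"ty":0,"tz":0,"roll":0},{"tx":0,"ty":0,"tz":0,"roll":0}]' 5 80
python3 -c "
from h import *
go()
print(ctrl.get_obs()['wrist_torque'])"
```

```text
t: 7.78
tool_pos: [0.4653, 0.1798, 0.0479]
tool_rot: [3.127, 0.299, -0.001]
contact_force: [0.1, 0.4, -0.4]
opening: 0.016
grip_force: 0.0
t: 8.2
tool_pos: [0.4656, 0.1798, 0.0482]
tool_rot: [3.127, 0.299, -0.0]
contact_force: [0.5, 0.2, -0.5]
opening: 0.0085
grip_force: 78.2
TCP [0.4656 0.1798 0.0482] q [ 0.2194 -0.0573  2.0478 -0.      1.151   1.5994] F [ 0.5002  0.2173 -0.5077] toolx [ 0.9818  0.1897 -0.    ] tz [-0. -0. -1.] open 0.008454428898642332 grip 78.16933393478394 t 8.2
toolx angle 0.19081819664436175
[ 0.0405 -0.027  -0.0151]
```

```bash
python3 -m handwheel '[{"tx":0,"ty":0,"tz":-10,"roll":0},{"tx":0,"ty":0,"tz":-20,"roll":0},{"tx":0,"ty":0,"tz":-25,"roll":0},{"tx":0,"ty":0,"tz":-30,"roll":0},{"tx":0,"ty":0,"tz":-30,"roll":0},{"tx":0,"ty":0,"tz":-12,"roll":0},{"tx":0,"ty":0,"tz":0,"roll":0},{"tx":0,"ty":0,"tz":0,"roll":0}]'
python3 -c "
from h import *
go([.4656+.0889,.1798-.217,.175],-.65)
print(ctrl.get_obs()['wrist_torque'])
b=np.load('scene0.npz')
im,d,K,T=grab('scene'); W=cloud(d,K,T); m=(im[...,2].astype(int)-im[...,0]>60)&(W[...,2]>.15)&(W[...,1]>.12)&(W[...,1]<.24)&(abs(W[...,0]-.46)<.06); print('bar',m.sum(),W[m].mean(0) if m.any() else '')
"
```

```text
t: 8.87
tool_pos: [0.4656, 0.1798, 0.1754]
tool_rot: [-3.127, -0.299, -0.001]
contact_force: [-1.0, -0.3, -1.4]
opening: 0.0087
grip_force: 79.8
TCP [0.4656 0.1798 0.1754] q [ 0.2194 -0.2145  1.9591  0.      1.3962  1.5994] F [-1.0372 -0.2819 -1.4458] toolx [0.9819 0.1896 0.0008] tz [ 0.0008  0.0002 -1.    ] open 0.008745635759133253 grip 79.78778958320618 t 8.8667
toolx angle 0.1907996410797302
roll 0.8407996410797303 (positive roll lowers world angle)
shift mm now [ 46.0805 229.9565   0.42  ]
[0.0088 0.0362 0.0085]
bar 0
```

```bash
python3 -m handwheel '[{"tx":5.76,"ty":28.75,"tz":0,"roll":0},{"tx":5.76,"ty":28.75,"tz":0,"roll":0},{"tx":5.76,"ty":28.75,"tz":0,"roll":0},{"tx":5.76,"ty":28.75,"tz":0,"roll":0},{"tx":5.76,"ty":28.75,"tz":0,"roll":0},{"tx":5.76,"ty":28.75,"tz":0,"roll":0},{"tx":5.76,"ty":28.75,"tz":0,"roll":0},{"tx":5.76,"ty":28.75,"tz":0,"roll":0},{"tx":0,"ty":0,"tz":0,"roll":0}]'
python3 -m handwheel '[{"tx":0,"ty":0,"tz":0,"roll":0.12},{"tx":0,"ty":0,"tz":0,"roll":0.12},{"tx":0,"ty":0,"tz":0,"roll":0.12},{"tx":0,"ty":0,"tz":0,"roll":0.12},{"tx":0,"ty":0,"tz":0,"roll":0.12},{"tx":0,"ty":0,"tz":0,"roll":0.12},{"tx":0,"ty":0,"tz":0,"roll":0.12},{"tx":0,"ty":0,"tz":0,"roll":0},{"tx":0,"ty":0,"tz":0,"roll":0}]'
python3 - <<'E'
from h import *
go([.5545,-.0372,.1422],-.65)
ims=[]
for n,r in(("top",(slice(185,235),slice(240,300))),("scene",(slice(170,250),slice(230,300)))):
    im,d,K,T=grab(n); ims.append(cv2.resize(im[r],(400,420) if n=="scene" else (400,333),interpolation=cv2.INTER_CUBIC)[:333])
cv2.imwrite("pics/k1.png",np.hstack(ims)[:,:,::-1])
E
```

```text
t: 9.67
tool_pos: [0.5542, -0.0411, 0.1722]
tool_rot: [3.127, 0.292, -0.007]
contact_force: [-0.2, 0.8, -0.8]
opening: 0.0081
grip_force: 79.8
t: 10.42
tool_pos: [0.5532, -0.0367, 0.173]
tool_rot: [2.979, -0.997, -0.006]
contact_force: [-0.7, 0.5, -1.2]
opening: 0.0086
grip_force: 79.8
TCP [ 0.5532 -0.0367  0.173 ] q [-0.2005 -0.0698  1.8335  0.0001  1.3818  2.0162] F [-0.6981  0.4688 -1.2409] toolx [ 0.7986 -0.6019 -0.0036] tz [-0.0038  0.0009 -1.    ] open 0.008588353177701695 grip 79.78581368923187 t 10.4167
toolx angle -0.6458998917774825
roll 0.004100108222517385 (positive roll lowers world angle)
shift mm now [ 1.4778 -0.4171 30.792 ]
```

View pics/k1.png

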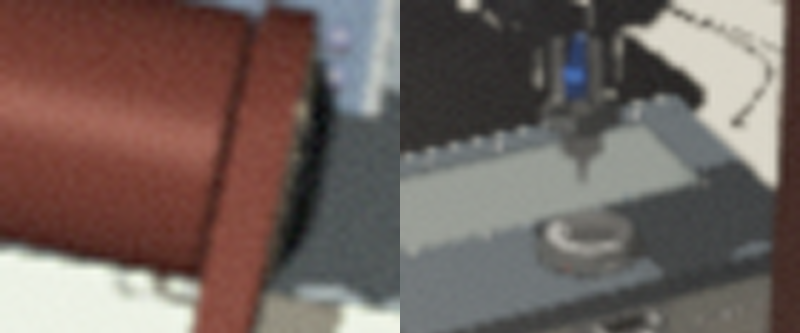

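The right half shows the blade edge-on at (582,165), right above the lock's mouth at (585,240). I'll lower it gently.

```bash
python3 -m handwheel '[{"tx":1.0,"ty":-0.4,"tz":15,"roll":0},{"tx":0,"ty":0,"tz":10,"roll":0},{"tx":0,"ty":0,"tz":5,"roll":0},{"tx":0,"ty":0,"tz":0,"roll":0},{"tx":0,"ty":0,"tz":0,"roll":0}]'
python3 -m handwheel '[{"tx":0,"ty":0,"tz":3,"roll":0},{"tx":0,"ty":0,"tz":3,"roll":0},{"tx":0,"ty":0,"tz":0,"roll":0}]'
python3 -m handwheel '[{"tx":0,"ty":0,"tz":2,"roll":0},{"tx":0,"ty":0,"tz":0,"roll":0}]'
python3 -c "
from h import *
go([.5545,-.0372,.1422],-.65)
print(ctrl.get_obs()['wrist_torque'])"
```

```text
t: 10.93
tool_pos: [0.5551, -0.0374, 0.1447]
tool_rot: [2.978, -1.001, -0.002]
contact_force: [-0.6, -0.1, -1.1]
opening: 0.0086
grip_force: 79.8
t: 11.18
tool_pos: [0.5554, -0.0375, 0.1391]
tool_rot: [2.978, -1.002, -0.0]
contact_force: [-0.2, 0.9, -2.7]
opening: 0.0083
grip_force: 79.8
t: 11.35
tool_pos: [0.5554, -0.0375, 0.1371]
tool_rot: [2.978, -1.002, -0.0]
contact_force: [0.8, -0.3, -2.0]
opening: 0.0083
grip_force: 79.8
TCP [ 0.5554 -0.0375  0.1371] q [-0.2011 -0.0323  1.8601  0.      1.3141  2.0188] F [ 0.8046 -0.2604 -2.0002] toolx [ 0.7966 -0.6045 -0.0002] tz [-0.0002  0.0001 -1.    ] open 0.008258652947706975 grip 79.7971111536026 t 11.35
toolx angle -0.6491747057711852
roll 0.0008252942288149434 (positive roll lowers world angle)
shift mm now [-0.9115  0.2979 -5.096 ]
[-0.0316  0.0287  0.0154]
```

```bash
python3 -m handwheel '[{"tx":-0.8,"ty":0.2,"tz":1.5,"roll":0},{"tx":0,"ty":0,"tz":1.5,"roll":0},{"tx":0,"ty":0,"tz":0,"roll":0}]'
for i in 1 2 3; do :; done
python3 -m handwheel '[{"tx":0,"ty":0,"tz":1.5,"roll":0},{"tx":0,"ty":0,"tz":0,"roll":0}]'
python3 -m handwheel '[{"tx":0,"ty":0,"tz":1.5,"roll":0},{"tx":0,"ty":0,"tz":0,"roll":0}]'
python3 -m handwheel '[{"tx":0,"ty":0,"tz":1.5,"roll":0},{"tx":0,"ty":0,"tz":0,"roll":0}]'
```

```text
t: 11.6
tool_pos: [0.5545, -0.0371, 0.1339]
tool_rot: [2.977, -1.002, -0.001]
contact_force: [-0.6, 0.8, -0.2]
opening: 0.0081
grip_force: 79.8
t: 11.77
tool_pos: [0.5547, -0.0372, 0.1325]
tool_rot: [2.977, -1.002, -0.0]
contact_force: [0.1, -0.2, -0.7]
opening: 0.0089
grip_force: 79.8
t: 11.93
tool_pos: [0.5547, -0.0372, 0.1311]
tool_rot: [2.977, -1.002, -0.0]
contact_force: [-0.4, 0.4, -1.1]
opening: 0.0087
grip_force: 79.8
t: 12.1
tool_pos: [0.5547, -0.0372, 0.1296]
tool_rot: [2.977, -1.002, -0.0]
contact_force: [0.6, 0.2, -1.1]
opening: 0.0084
grip_force: 79.8
```

```bash
python3 -m handwheel '[{"tx":0,"ty":0,"tz":2,"roll":0},{"tx":0,"ty":0,"tz":2,"roll":0},{"tx":0,"ty":0,"tz":0,"roll":0}]'
python3 -m handwheel '[{"tx":0,"ty":0,"tz":2,"roll":0},{"tx":0,"ty":0,"tz":2,"roll":0},{"tx":0,"ty":0,"tz":0,"roll":0}]'
python3 -m handwheel '[{"tx":0,"ty":0,"tz":2,"roll":0},{"tx":0,"ty":0,"tz":0,"roll":0}]'
python3 -m handwheel '[{"tx":0,"ty":0,"tz":2,"roll":0},{"tx":0,"ty":0,"tz":0,"roll":0}]'
```

```text
t: 12.35
tool_pos: [0.5547, -0.0373, 0.1253]
tool_rot: [2.977, -1.002, -0.0]
contact_force: [0.4, 0.2, -1.3]
opening: 0.008
grip_force: 79.8
t: 12.6
tool_pos: [0.5547, -0.0373, 0.1214]
tool_rot: [2.977, -1.002, -0.0]
contact_force: [0.2, -1.9, -1.4]
opening: 0.0084
grip_force: 79.8
t: 12.77
tool_pos: [0.5548, -0.0376, 0.1198]
tool_rot: [2.977, -1.002, 0.001]
contact_force: [0.4, -1.3, -0.6]
opening: 0.009
grip_force: 79.8
t: 12.93
tool_pos: [0.5546, -0.0376, 0.1175]
tool_rot: [2.977, -1.002, 0.0]
contact_force: [0.0, -2.7, -0.7]
opening: 0.0084
grip_force: 79.9
```

```bash
python3 -m handwheel '[{"tx":0.4,"ty":0.6,"tz":0,"roll":0},{"tx":0,"ty":0,"tz":1,"roll":0},{"tx":0,"ty":0,"tz":0,"roll":0}]'
python3 -m handwheel '[{"tx":0,"ty":0,"tz":1,"roll":0},{"tx":0,"ty":0,"tz":0,"roll":0}]'
python3 -m handwheel '[{"tx":0,"ty":0,"tz":1,"roll":0},{"tx":0,"ty":0,"tz":0,"roll":0}]'
```

```text
t: 13.18
tool_pos: [0.5546, -0.0378, 0.1166]
tool_rot: [-2.977, 1.002, 0.0]
contact_force: [-0.3, -1.6, -0.4]
opening: 0.0087
grip_force: 79.9
t: 13.35
tool_pos: [0.5547, -0.0378, 0.1158]
tool_rot: [-2.977, 1.002, -0.0]
contact_force: [0.5, -1.4, 0.6]
opening: 0.0087
grip_force: 79.9
t: 13.52
tool_pos: [0.5548, -0.0379, 0.1149]
tool_rot: [-2.977, 1.002, -0.0]
contact_force: [-1.2, -1.3, 1.2]
opening: 0.0088
grip_force: 80.0
```

```bash
python3 -m handwheel '[{"tx":0,"ty":0,"tz":0,"roll":-0.06},{"tx":0,"ty":0,"tz":0,"roll":-0.06},{"tx":0,"ty":0,"tz":0,"roll":0}]'
python3 -m handwheel '[{"tx":0,"ty":0,"tz":0,"roll":-0.06},{"tx":0,"ty":0,"tz":0,"roll":-0.06},{"tx":0,"ty":0,"tz":0,"roll":0}]'
python3 -m handwheel '[{"tx":0,"ty":0,"tz":0,"roll":0.06},{"tx":0,"ty":0,"tz":0,"roll":0.06},{"tx":0,"ty":0,"tz":0,"roll":0.06},{"tx":0,"ty":0,"tz":0,"roll":0.06},{"tx":0,"ty":0,"tz":0,"roll":0.06},{"tx":0,"ty":0,"tz":0,"roll":0.06},{"tx":0,"ty":0,"tz":0,"roll":0}]'
python3 -c "
from h import *
go();print(ctrl.get_obs()['wrist_torque'])"
```

```text
t: 13.77
tool_pos: [0.5545, -0.0379, 0.1145]
tool_rot: [-3.033, 0.82, 0.001]
contact_force: [-0.5, -0.7, -0.3]
opening: 0.0086
grip_force: 79.9
t: 14.02
tool_pos: [0.5544, -0.0383, 0.1145]
tool_rot: [3.075, -0.639, -0.001]
contact_force: [-1.6, -2.5, -0.3]
opening: 0.0084
grip_force: 79.8
t: 14.6
tool_pos: [0.5539, -0.0383, 0.1143]
tool_rot: [2.909, -1.183, -0.003]
contact_force: [-1.8, -2.8, -0.3]
opening: 0.0082
grip_force: 79.9
TCP [ 0.5539 -0.0383  0.1143] q [-0.2024 -0.0096  1.8784 -0.0013  1.2747  2.1411] F [-1.8145 -2.756  -0.3377] toolx [ 0.7163 -0.6978 -0.0009] tz [-0.0021 -0.0009 -1.    ] open 0.008228589919887223 grip 79.86651241779327 t 14.6
toolx angle -0.7723250262867107
[-0.7136  0.4769  0.0675]
```

```bash
python3 -m handwheel '[{"tx":0.4,"ty":0.6,"tz":0,"roll":-0.06},{"tx":0,"ty":0,"tz":0,"roll":-0.06},{"tx":0,"ty":0,"tz":1,"roll":0},{"tx":0,"ty":0,"tz":0,"roll":0}]'
python3 -m handwheel '[{"tx":0,"ty":0,"tz":1,"roll":0},{"tx":0,"ty":0,"tz":0,"roll":0}]'
python3 -c "
from h import *
go();print(ctrl.get_obs()['wrist_torque'])"
```

```text
t: 14.93
tool_pos: [0.5544, -0.0383, 0.1134]
tool_rot: [-2.976, 1.004, 0.001]
contact_force: [0.6, 0.2, -1.1]
opening: 0.0087
grip_force: 79.8
t: 15.1
tool_pos: [0.5546, -0.0384, 0.1126]
tool_rot: [-2.977, 1.003, 0.0]
contact_force: [-0.3, -0.3, -1.2]
opening: 0.0086
grip_force: 79.8
TCP [ 0.5546 -0.0384  0.1126] q [-0.2033 -0.0074  1.8794  0.0005  1.2697  2.0175] F [-0.304  -0.3263 -1.2098] toolx [ 0.796  -0.6053 -0.0003] tz [ 0.      0.0005 -1.    ] open 0.008578032946948864 grip 79.80079650878906 t 15.1
toolx angle -0.6501006355327328
[-0.0423  0.0742 -0.047 ]
```

The blade is engaged: only the key's own weight shows at the wrist, at a depth past the face's travel. Now I'll push it home.

```bash
python3 -m handwheel '[{"tx":0,"ty":0,"tz":1.5,"roll":0},{"tx":0,"ty":0,"tz":1.5,"roll":0},{"tx":0,"ty":0,"tz":0,"roll":0}]'
python3 -m handwheel '[{"tx":0,"ty":0,"tz":1,"roll":0},{"tx":0,"ty":0,"tz":1,"roll":0},{"tx":0,"ty":0,"tz":0,"roll":0}]'
python3 -m handwheel '[{"tx":0,"ty":0,"tz":1,"roll":0},{"tx":0,"ty":0,"tz":0,"roll":0}]'
python3 -m handwheel '[{"tx":0,"ty":0,"tz":1,"roll":0},{"tx":0,"ty":0,"tz":0,"roll":0}]'
```

```text
t: 15.35
tool_pos: [0.5544, -0.0384, 0.1094]
tool_rot: [-2.977, 1.002, 0.001]
contact_force: [-0.9, -0.0, 0.3]
opening: 0.0085
grip_force: 79.8
t: 15.6
tool_pos: [0.5544, -0.0385, 0.1075]
tool_rot: [-2.977, 1.002, 0.001]
contact_force: [-0.6, -0.7, -1.6]
opening: 0.0082
grip_force: 79.8
t: 15.77
tool_pos: [0.5545, -0.0386, 0.1066]
tool_rot: [-2.977, 1.002, 0.0]
contact_force: [0.1, -0.3, -1.7]
opening: 0.0082
grip_force: 79.8
t: 15.93
tool_pos: [0.5548, -0.0387, 0.1062]
tool_rot: [-2.977, 1.002, -0.001]
contact_force: [-1.3, -0.1, 1.2]
opening: 0.0082
grip_force: 80.1
```

```bash
python3 -m handwheel '[{"tx":0,"ty":0,"tz":0.6,"roll":0},{"tx":0,"ty":0,"tz":0,"roll":0},{"tx":0,"ty":0,"tz":0,"roll":0}]' - 110
python3 -c "
from h import *
go()"
```

```text
t: 16.18
tool_pos: [0.5549, -0.0387, 0.1063]
tool_rot: [-2.978, 1.002, -0.001]
contact_force: [-3.0, 0.2, 5.2]
opening: 0.0077
grip_force: 107.8
TCP [ 0.5549 -0.0387  0.1063] q [-0.2034  0.0005  1.883  -0.0001  1.2577  2.0166] F [-3.014   0.2134  5.2063] toolx [ 0.7966 -0.6046  0.0004] tz [ 0.0005 -0.0001 -1.    ] open 0.007736219553616869 grip 107.84860610961914 t 16.1833
toolx angle -0.6492115030848903
```

```bash
python3 -m handwheel '[{"tx":0,"ty":0,"tz":0,"roll":0.06},{"tx":0,"ty":0,"tz":0,"roll":0.06},{"tx":0,"ty":0,"tz":0,"roll":0.06},{"tx":0,"ty":0,"tz":0,"roll":0.06},{"tx":0,"ty":0,"tz":0,"roll":0.06},{"tx":0,"ty":0,"tz":0,"roll":0}]'
python3 -c "
from h import *
go();print(ctrl.get_obs()['wrist_torque'])"
python3 -m handwheel '[{"tx":0,"ty":0,"tz":0,"roll":0.06},{"tx":0,"ty":0,"tz":0,"roll":0.06},{"tx":0,"ty":0,"tz":0,"roll":0.06},{"tx":0,"ty":0,"tz":0,"roll":0}]'
python3 -c "
from h import *
go();print(ctrl.get_obs()['wrist_torque'])"
```

```text
t: 16.68
tool_pos: [0.5545, -0.0391, 0.1063]
tool_rot: [2.793, -1.436, 0.0]
contact_force: [-3.8, -0.5, 6.4]
opening: 0.008
grip_force: 108.1
TCP [ 0.5545 -0.0391  0.1063] q [-0.2036  0.0003  1.8831 -0.0015  1.2584  2.3176] F [-3.8287 -0.5414  6.3889] toolx [ 0.5817 -0.8134  0.0008] tz [-0.0005 -0.0013 -1.    ] open 0.008036549357993458 grip 108.06108891963959 t 16.6833
toolx angle -0.9499237169124896
[-0.144   0.7458  0.2803]
t: 17.02
tool_pos: [0.5545, -0.0391, 0.1063]
tool_rot: [2.652, -1.681, 0.0]
contact_force: [-4.3, -0.5, 5.3]
opening: 0.008
grip_force: 108.1
TCP [ 0.5545 -0.0391  0.1063] q [-0.2036  0.0003  1.8831 -0.0015  1.2584  2.4976] F [-4.3414 -0.4692  5.322 ] toolx [ 0.4267 -0.9044  0.001 ] tz [-0.0005 -0.0014 -1.    ] open 0.007994004976185914 grip 108.05999279022217 t 17.0167
toolx angle -1.1299260792184114
[-0.1725  0.7486  0.3053]
```

```bash
python3 -m handwheel '[{"tx":0,"ty":0,"tz":0,"roll":0.05},{"tx":0,"ty":0,"tz":0,"roll":0.04},{"tx":0,"ty":0,"tz":0,"roll":0}]'
python3 -c "
from h import *
go();print(ctrl.get_obs()['wrist_torque'])"
python3 -m handwheel '[{"tx":0,"ty":0,"tz":0,"roll":0.03},{"tx":0,"ty":0,"tz":0,"roll":0}]'
python3 -c "
from h import *
go();print(ctrl.get_obs()['wrist_torque'])"
```

```text
t: 17.27
tool_pos: [0.5545, -0.0391, 0.1063]
tool_rot: [2.575, -1.798, 0.0]
contact_force: [-4.6, -1.4, 6.9]
opening: 0.008
grip_force: 108.0
TCP [ 0.5545 -0.0391  0.1063] q [-0.2035  0.0003  1.8831 -0.0015  1.2585  2.5869] F [-4.5855 -1.3775  6.9139] toolx [ 0.3444 -0.9388  0.0011] tz [-0.0006 -0.0014 -1.    ] open 0.00803457098563908 grip 108.04488569498062 t 17.2667
toolx angle -1.219186769297534
[-0.1699  0.7463  0.2846]
t: 17.43
tool_pos: [0.5545, -0.0391, 0.1063]
tool_rot: [2.548, -1.836, 0.0]
contact_force: [-3.7, -1.4, 5.7]
opening: 0.0079
grip_force: 108.0
TCP [ 0.5545 -0.0391  0.1063] q [-0.2035  0.0003  1.8831 -0.0015  1.2585  2.6165] F [-3.7283 -1.3792  5.6587] toolx [ 0.3165 -0.9486  0.0011] tz [-0.0006 -0.0013 -1.    ] open 0.007896457668251115 grip 108.04246813058853 t 17.4333
toolx angle -1.2487287148453587
[-0.1795  0.705   0.3442]
```

```bash
python3 -m handwheel '[{"tx":0,"ty":0,"tz":0,"roll":0.03},{"tx":0,"ty":0,"tz":0,"roll":0}]'
python3 -c "
from h import *
print(ctrl.get_obs()['wrist_torque'])"
python3 -m handwheel '[{"tx":0,"ty":0,"tz":0,"roll":0.03},{"tx":0,"ty":0,"tz":0,"roll":0}]'
python3 -c "
from h import *
go();print(ctrl.get_obs()['wrist_torque'])"
```

```text
t: 17.6
tool_pos: [0.5545, -0.0391, 0.1063]
tool_rot: [2.52, -1.874, 0.001]
contact_force: [-4.4, -1.3, 5.9]
opening: 0.0077
grip_force: 108.1
[-0.1784  0.7606  0.4144]
t: 17.77
tool_pos: [0.5545, -0.0391, 0.1063]
tool_rot: [2.492, -1.911, 0.001]
contact_force: [-4.9, -1.1, 6.1]
opening: 0.0081
grip_force: 108.1
TCP [ 0.5545 -0.0391  0.1063] q [-0.2035  0.0003  1.8831 -0.0016  1.2585  2.676 ] F [-4.8817 -1.1475  6.0725] toolx [ 0.2596 -0.9657  0.0013] tz [-0.0005 -0.0015 -1.    ] open 0.008065414196237262 grip 108.14339518547058 t 17.7667
toolx angle -1.3081781455601076
[-0.1471  0.7738  0.5187]
```

The torque is rising steeply, so it is at the stop. I'll hold, unload and draw it out.

```bash
python3 -m handwheel '[{"tx":0,"ty":0,"tz":0,"roll":0.03},{"tx":0,"ty":0,"tz":0,"roll":0},{"tx":0,"ty":0,"tz":0,"roll":0},{"tx":0,"ty":0,"tz":0,"roll":0}]'
python3 -m handwheel '[{"tx":0,"ty":0,"tz":0,"roll":-0.06},{"tx":0,"ty":0,"tz":0,"roll":-0.06},{"tx":0,"ty":0,"tz":0,"roll":-0.06},{"tx":0,"ty":0,"tz":-0.8,"roll":0},{"tx":0,"ty":0,"tz":0,"roll":0}]'
python3 -c "
from h import *
go();print(ctrl.get_obs()['wrist_torque'])"
```

```text
t: 18.1
tool_pos: [0.5545, -0.0391, 0.1063]
tool_rot: [2.464, -1.946, 0.001]
contact_force: [-3.9, -1.2, 6.4]
opening: 0.0081
grip_force: 108.3
t: 18.52
tool_pos: [0.5547, -0.039, 0.1063]
tool_rot: [2.627, -1.722, 0.001]
contact_force: [-1.3, -1.2, 2.4]
opening: 0.0076
grip_force: 107.8
TCP [ 0.5547 -0.039   0.1063] q [-0.2037  0.0001  1.8832 -0.0006  1.2576  2.528 ] F [-1.308  -1.212   2.3529] toolx [ 0.3988 -0.9171  0.0008] tz [ 0.0004 -0.0007 -1.    ] open 0.007587312030523136 grip 107.79481530189514 t 18.5167
toolx angle -1.1606334868324535
[-0.3151  0.2438  0.032 ]
```

```bash
python3 -m handwheel '[{"tx":0,"ty":0,"tz":-2,"roll":0},{"tx":0,"ty":0,"tz":-3,"roll":0},{"tx":0,"ty":0,"tz":-3,"roll":0},{"tx":0,"ty":0,"tz":0,"roll":0}]'
python3 -m handwheel '[{"tx":0,"ty":0,"tz":-5,"roll":0},{"tx":0,"ty":0,"tz":-5,"roll":0},{"tx":0,"ty":0,"tz":-10,"roll":0},{"tx":0,"ty":0,"tz":-15,"roll":0},{"tx":0,"ty":0,"tz":-20,"roll":0},{"tx":0,"ty":0,"tz":-10,"roll":0},{"tx":0,"ty":0,"tz":0,"roll":0}]'
python3 -m handwheel '[{"tx":0,"ty":0,"tz":0,"roll":-0.12},{"tx":0,"ty":0,"tz":0,"roll":-0.12},{"tx":0,"ty":0,"tz":0,"roll":-0.12},{"tx":0,"ty":0,"tz":0,"roll":-0.12},{"tx":0,"ty":0,"tz":0,"roll":-0.12},{"tx":0,"ty":0,"tz":0,"roll":-0.12},{"tx":0,"ty":0,"tz":0,"roll":-0.12},{"tx":0,"ty":0,"tz":0,"roll":-0.12},{"tx":0,"ty":0,"tz":0,"roll":-0.12},{"tx":0,"ty":0,"tz":0,"roll":-0.12},{"tx":0,"ty":0,"tz":0,"roll":-0.12},{"tx":0,"ty":0,"tz":0,"roll":0}]'
python3 -c "
from h import *
go([.4656,.1798,.175],.19);print(ctrl.get_obs()['wrist_torque'])"
```

```text
t: 18.85
tool_pos: [0.5546, -0.0386, 0.1144]
tool_rot: [-2.628, 1.721, 0.0]
contact_force: [-1.2, -0.4, -1.0]
opening: 0.0075
grip_force: 107.5
t: 19.43
tool_pos: [0.5568, -0.039, 0.1833]
tool_rot: [-2.626, 1.719, -0.01]
contact_force: [0.4, 0.2, -1.0]
opening: 0.0079
grip_force: 107.5
t: 20.43
tool_pos: [0.5541, -0.0385, 0.1781]
tool_rot: [-3.131, -0.255, 0.002]
contact_force: [0.6, -0.9, -1.1]
opening: 0.0081
grip_force: 107.5
TCP [ 0.5541 -0.0385  0.1781] q [-0.2035 -0.0734  1.8282  0.0001  1.3881  1.2047] F [ 0.5766 -0.8505 -1.1427] toolx [ 0.9868  0.1619 -0.0012] tz [-0.0013  0.0003 -1.    ] open 0.008117782565014029 grip 107.53970682621002 t 20.4333
toolx angle 0.1626493143993364
roll -0.02735068560066356 (positive roll lowers world angle)
shift mm now [ -51.9797 -229.7869    3.2634]
[ 0.0197 -0.0069  0.0216]
```

```bash
python3 -m handwheel '[{"tx":-6.5,"ty":-28.7,"tz":0,"roll":0},{"tx":-6.5,"ty":-28.7,"tz":0,"roll":0},{"tx":-6.5,"ty":-28.7,"tz":0,"roll":0},{"tx":-6.5,"ty":-28.7,"tz":0,"roll":0},{"tx":-6.5,"ty":-28.7,"tz":0,"roll":0},{"tx":-6.5,"ty":-28.7,"tz":0,"roll":0},{"tx":-6.5,"ty":-28.7,"tz":0,"roll":0},{"tx":-6.5,"ty":-28.7,"tz":0,"roll":0},{"tx":0,"ty":0,"tz":0,"roll":-0.027},{"tx":0,"ty":0,"tz":0,"roll":0},{"tx":0,"ty":0,"tz":0,"roll":0}]'
python3 - <<'E'
from h import *
go([.4656,.1798,.09],.19)
ims=[]
for n,r,s in(("top",(slice(198,226),slice(250,280)),(300,280)),("scene",(slice(200,310),slice(170,260)),(420,513))):
    im,d,K,T=grab(n); x=cv2.resize(im[r],s,interpolation=cv2.INTER_CUBIC); y=np.zeros((513,s[0],3),np.uint8); y[:s[1]]=x; ims.append(y)
cv2.imwrite("pics/k2.png",np.hstack(ims)[:,:,::-1])
E
```

```text
t: 21.35
tool_pos: [0.4662, 0.1797, 0.1786]
tool_rot: [3.128, 0.291, -0.001]
contact_force: [0.4, -0.6, -0.7]
opening: 0.0079
grip_force: 107.9
TCP [0.4662 0.1797 0.1786] q [ 0.2191 -0.2151  1.9541 -0.0003  1.4031  1.604 ] F [ 0.3575 -0.6227 -0.6792] toolx [ 0.9828  0.1848 -0.0005] tz [-0.0004 -0.0004 -1.    ] open 0.00787556507086383 grip 107.87439197301865 t 21.35
toolx angle 0.18585165585940064
roll -0.0041483441405993915 (positive roll lowers world angle)
shift mm now [-0.5582 -0.2085 88.6332]
```

View pics/k2.png

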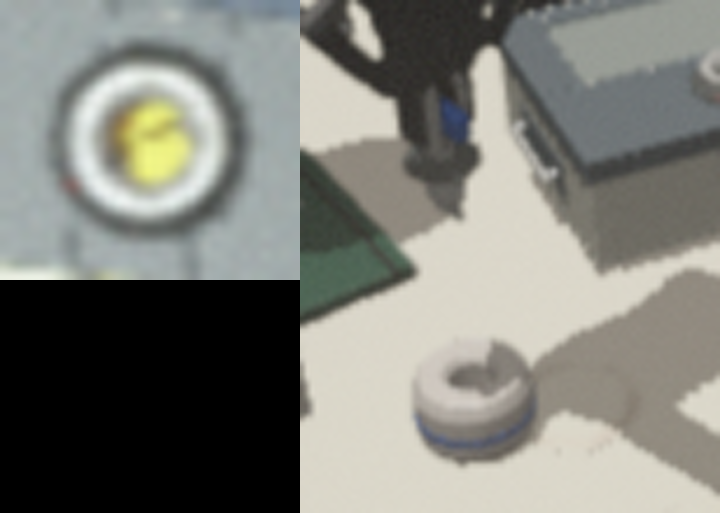

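The left half shows the slot turned to about 70° clockwise of image-up, so the core is at its stop. The right half shows the key hanging upright over its stand at (475,380). I'll lower it.

```bash
python3 -m handwheel '[{"tx":-0.5,"ty":-0.2,"tz":30,"roll":0},{"tx":0,"ty":0,"tz":30,"roll":0},{"tx":0,"ty":0,"tz":20,"roll":0},{"tx":0,"ty":0,"tz":10,"roll":0},{"tx":0,"ty":0,"tz":0,"roll":0},{"tx":0,"ty":0,"tz":0,"roll":0}]'
python3 -c "
from h import *
go([.4656,.1798,.0482])"
python3 -m handwheel '[{"tx":0,"ty":0,"tz":4,"roll":0},{"tx":0,"ty":0,"tz":4,"roll":0},{"tx":0,"ty":0,"tz":4,"roll":0},{"tx":0,"ty":0,"tz":0,"roll":0}]'
python3 -c "
from h import *
go([.4656,.1798,.0482])"
```

```text
t: 21.95
tool_pos: [0.4663, 0.1793, 0.0892]
tool_rot: [3.128, 0.292, -0.0]
contact_force: [0.6, -0.2, -0.7]
opening: 0.0079
grip_force: 107.8
TCP [0.4663 0.1793 0.0892] q [ 0.2181 -0.1161  2.0254 -0.      1.2325  1.6026] F [ 0.5579 -0.2129 -0.6546] toolx [ 0.9827  0.1852 -0.0002] tz [-0.0002 -0.0001 -1.    ] open 0.007936517499346703 grip 107.84762442111969 t 21.95
toolx angle 0.18632134916235865
shift mm now [-0.6103 -0.591  41.0428]
t: 22.28
tool_pos: [0.4658, 0.1797, 0.0768]
tool_rot: [3.128, 0.294, -0.0]
contact_force: [-0.4, 0.7, -1.7]
opening: 0.008
grip_force: 107.8
TCP [0.4658 0.1797 0.0768] q [ 0.2191 -0.0995  2.0333 -0.      1.2081  1.6022] F [-0.3794  0.6978 -1.728 ] toolx [ 0.9824  0.1866 -0.0002] tz [-0.0002 -0.0001 -1.    ] open 0.008007178760783776 grip 107.84623235464096 t 22.2833
toolx angle 0.18771686101770926
shift mm now [-0.2144 -0.0988 28.5888]
```

```bash
python3 -m handwheel '[{"tx":0,"ty":0,"tz":3,"roll":0},{"tx":0,"ty":0,"tz":3,"roll":0},{"tx":0,"ty":0,"tz":0,"roll":0}]'
python3 -m handwheel '[{"tx":0,"ty":0,"tz":4,"roll":0},{"tx":0,"ty":0,"tz":4,"roll":0},{"tx":0,"ty":0,"tz":0,"roll":0}]'
python3 -m handwheel '[{"tx":0,"ty":0,"tz":4,"roll":0},{"tx":0,"ty":0,"tz":4,"roll":0},{"tx":0,"ty":0,"tz":3,"roll":0},{"tx":0,"ty":0,"tz":0,"roll":0}]'
python3 -m handwheel '[{"tx":0,"ty":0,"tz":2,"roll":0},{"tx":0,"ty":0,"tz":1,"roll":0},{"tx":0,"ty":0,"tz":0,"roll":0}]'
python3 -c "
from h import *
go([.4656,.1798,.0482])"
```

```text
t: 22.53
tool_pos: [0.4655, 0.1797, 0.0703]
tool_rot: [3.128, 0.295, -0.002]
contact_force: [-0.4, -0.4, -0.5]
opening: 0.0081
grip_force: 107.8
t: 22.78
tool_pos: [0.4652, 0.1796, 0.0619]
tool_rot: [3.128, 0.295, -0.003]
contact_force: [0.1, 0.3, -1.2]
opening: 0.008
grip_force: 107.8
t: 23.12
tool_pos: [0.4653, 0.1796, 0.051]
tool_rot: [3.128, 0.294, -0.003]
contact_force: [0.5, -0.3, -0.0]
opening: 0.0073
grip_force: 107.8
t: 23.37
tool_pos: [0.4658, 0.1798, 0.0488]
tool_rot: [3.128, 0.295, -0.001]
contact_force: [-0.3, -0.3, -0.9]
opening: 0.0078
grip_force: 107.8
TCP [0.4658 0.1798 0.0488] q [ 0.2191 -0.0574  2.0469  0.      1.1524  1.6021] F [-0.3163 -0.3482 -0.9086] toolx [ 0.9824  0.1867 -0.0004] tz [-0.0004 -0.0001 -1.    ] open 0.007763849944115709 grip 107.847138941288 t 23.3667
toolx angle 0.1878064511664716
shift mm now [-0.1891 -0.0848  0.5761]
```

It is down at its starting height. I'll release the key, retreat and check.

```bash
python3 -m handwheel '[{"tx":0,"ty":0,"tz":0.5,"roll":0},{"tx":0,"ty":0,"tz":0,"roll":0},{"tx":0,"ty":0,"tz":0,"roll":0}]' - 20
python3 -m handwheel '[{"tx":0,"ty":0,"tz":0,"roll":0},{"tx":0,"ty":0,"tz":0,"roll":0},{"tx":0,"ty":0,"tz":0,"roll":0},{"tx":0,"ty":0,"tz":0,"roll":0},{"tx":0,"ty":0,"tz":0,"roll":0},{"tx":0,"ty":0,"tz":-3,"roll":0},{"tx":0,"ty":0,"tz":-10,"roll":0},{"tx":0,"ty":0,"tz":-30,"roll":0},{"tx":0,"ty":0,"tz":-40,"roll":0},{"tx":0,"ty":0,"tz":-40,"roll":0},{"tx":0,"ty":0,"tz":-30,"roll":0},{"tx":0,"ty":0,"tz":0,"roll":0}]' 40
python3 -m handwheel '[{"tx":-30,"ty":20,"tz":0,"roll":0},{"tx":-30,"ty":20,"tz":0,"roll":0},{"tx":-10,"ty":35,"tz":0,"roll":0},{"tx":0,"ty":35,"tz":0,"roll":0},{"tx":0,"ty":35,"tz":0,"roll":0},{"tx":0,"ty":0,"tz":0,"roll":0},{"tx":0,"ty":0,"tz":0,"roll":0},{"tx":0,"ty":0,"tz":0,"roll":0}]'
python3 - <<'E'
from h import *
go()
im,d,K,T=grab("scene"); W=cloud(d,K,T); cv2.imwrite("pics/end.png",cv2.resize(im[150:320,150:400],None,fx=3,fy=3,interpolation=cv2.INTER_CUBIC)[:,:,::-1])
m=(im[...,2].astype(int)-im[...,0]>60)&(W[...,2]>.05)&(np.hypot(W[...,0]-.463,W[...,1]-.18)<.05); print(m.sum(),W[m].mean(0),np.percentile(W[m][:,2],[50,95]))
E
```

```text
t: 23.62
tool_pos: [0.466, 0.1798, 0.0486]
tool_rot: [-3.128, -0.295, -0.0]
contact_force: [0.1, -0.1, -2.1]
opening: 0.0081
grip_force: 107.8
t: 24.62
tool_pos: [0.4702, 0.1808, 0.2114]
tool_rot: [-3.126, -0.295, -0.024]
contact_force: [-0.1, 0.1, 0.7]
opening: 0.0398
grip_force: 0.0
t: 25.28
tool_pos: [0.4241, 0.0245, 0.2017]
tool_rot: [-3.127, -0.294, -0.0]
contact_force: [0.3, -0.0, 0.4]
opening: 0.04
grip_force: 0.0
TCP [0.4241 0.0245 0.2017] q [-0.1182 -0.4422  2.0898  0.0005  1.494   1.2653] F [ 0.2752 -0.005   0.3844] toolx [0.9825 0.1861 0.0001] tz [ 0.      0.0005 -1.    ] open 0.0399558491310267 grip 0.0 t 25.2833
toolx angle 0.18723930230954222
35 [0.4623 0.1806 0.0743] [0.0741 0.0765]
```

View pics/end.png

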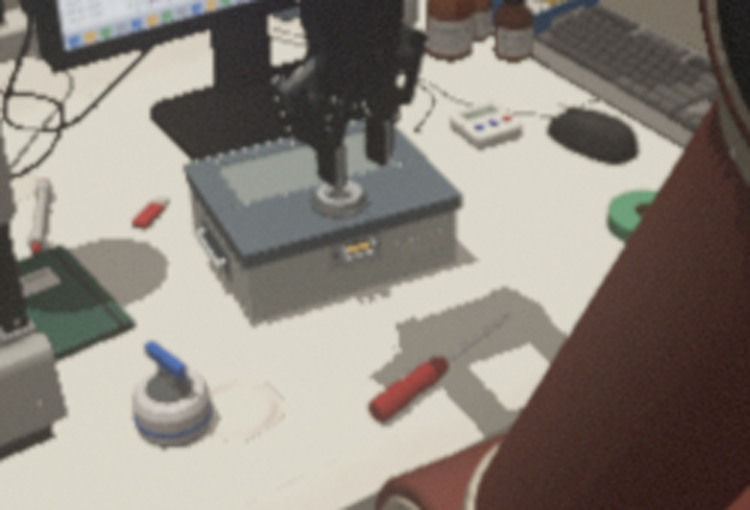

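The key is seated upright in its stand at (172,390), with the same bar height as at the start. The lid is shut and the brass tongue shows in the keeper at (358,247). Nothing else has moved, so I'm handing in.

```bash
python3 -c "
from station import ctrl
print(ctrl.finish_job())"
```

```text
the job is handed in; nothing more can be done
None
```

The box is shut and locked, the key is back upright in its stand, nothing else on the bench was moved, and the job was handed in at about 25 s; the hand-in gave no verdict.

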